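# Hold a latch arm's hook through the coil of the hardness sorter

### The arm

A 6-joint arm with a two-finger parallel gripper is mounted at the origin on the work surface. World frame = base frame: x ahead of the robot, y to its left, z up, the work surface at z = 0. Lengths are in m, angles in rad, forces in N, time in s.
With the tool pointing down it reaches from about 0.25 to 0.775 m from the base axis. Payload 4 kg.
Tool frame: the origin (TCP) lies at the very end of the fingers, on their centre line; the grasp point (between the pads) lies 19 mm behind it; z points along the fingers, y is the direction in which the jaws open and shut (so a half turn about z gives the same grasp; the last joint's range is limited). The gripper opens to 94 mm and grips with 3 to 60 N. Pads are 16 mm wide; open, the fingers measure 119 mm over their backs; the gripper's body (75 mm by 177 mm) begins 78 mm behind the grasp point.
Start: joints at [-1.351, 0.087, 1.371, -0, 1.684, -0.103], TCP at [0.174, -0.522, 0.206] pointing down, gripper open.
Joint ranges: [-3.1, 3.1], [-0.76, 2.03], [0.27, 2.55], [-1.08, 4.22], [0.17, 2.65], [-2.57, 2.57]. Speed limits (rad/s): [2.79, 2.79, 3.14, 3.14, 3.14, 3.14].

### API

Orientations are given as [roll, pitch, yaw] about the fixed x, y, z axes, in that order (R = Rz(yaw) Ry(pitch) Rx(roll)).
In Python, from bench import robot, cams, models gives the robot as it stands.
- The arm moves only by the tool step_arm, never from a script. Its argument "series" is a list of rows, each a list of 5 numbers: the gripper command: -1 is shut, 1 is fully open, values between are in proportion, then the shift along the tool's x, y, z in mm, then the turn about the tool's z in degrees. A call has 1 to 20 rows; each row is the pose to reach, as a shift and turn from the pose commanded when the call began, along the tool's axes at that moment; what a row does not reach only later rows make up. A row lasts 1/8 s, in which the tool goes at most 62.5 mm and 10.7 degrees, less where a joint would pass 70% of its speed; a pose out of reach is approached as far as the arm can. A call with a gripper value outside its range is refused whole. The fingers move at their own pace and stop on an object; the grip force is fixed at half the most. Time passes only in rows, so rows that repeat a pose let the fingers close. It gives the time, the measured TCP pose, the force and the opening at its end, in the units of the state.
- robot.get_obs(): the state, without advancing time (a new reading comes with each control period).
- cams.snapshot(name): name is "scene" or "top" or "wrist"; returns a dict with "pixels" (420x560x3 uint8, red, green, blue), "fov_y" (degrees; the focal length in pixels is half the picture's height over the tangent of half this angle, whatever the lens; pixels are square), "cx", "cy" (the principal point, pixels), "R" (3x3) and "t" (3): a world point X has camera coordinates R X + t. Camera axes: x right, y down, z forward; pixel columns grow to the right and rows downward; lengths in m; the calibration is good to about 2 mm. A picture is of the moment at which its call begins. There is no depth.
- robot.close_job(): hands the job in, once; it reports no verdict.
Trained networks look in a picture, given as the dict that the camera call returned (one of the last four; its "shot" number tells which), for a name from the list of things; names that differ only in an ending like _2 or _b are one class to them, and where a whole thing is asked for, a point or a joint stands for the part that bears it (a point fixed in the world has none). Each returns a list of dicts, best first, with "p" (0 to 1); they miss things now and then, are a little off and sometimes report something else, mostly with a low value. They report only what shows in the picture. A call takes as long as a camera call.
- models.find_in(picture, label): "position" ([x, y, z] in m, in world coordinates, good to about 4 mm: the middle of the surface that is visible of it).
- models.pinpoint(picture, label): "position" ([x, y, z] in m, in world coordinates, good to about 4 mm: a listed point, or the origin of a listed thing).
The state is a dict: "time": time; "joint_positions": joint angles; "qvel": joint speeds; "joint_torque": joint torques, N m; "tool_pos": TCP position; "ee_rot": TCP orientation; "wrist_force": force on the tool from outside, world axes, zero at the start; "wrist_torque": the same for the moment, N m; "width": finger opening in m.
Only numpy, scipy, OpenCV 4.12 (cv2) and the standard library are available. Lean on these libraries where they do the work, as an engineer would, in place of code of your own. Each camera call takes 0.05 s, during which the arm holds its last target. There are 200 camera calls.

### The job

Check a latch arm in the hardness sorter: first, so that the meter is not overdriven, turn the sensitivity knob on the sorter's console fully anticlockwise to its end stop. Then lift the longest of the three latch arms off its rack bracket, pass its hooked nose from above down through the window of the test coil until the whole hook has come out underneath, and finish with the gripper still holding the arm upright and still there: its hook clear of the sorter's base, its boss and pin well above the coil. Leave the two shorter arms hanging and everything else where it lies.

Things in the scene. Friction and masses are not known exactly. Their poses are not given: they have to be found in the camera images.
- sorter: Fixed bench hardness sorter. Origin: centre of its base's underside, z up, x away from the robot at yaw 0 (yaw to 0.2 rad). Base 220 (x) x 340 (y) x 12 mm. At y +90 mm the black test coil on two side legs, open below to front and back; at y -85 mm the white console, 145 mm wide: front part 70 mm high with the knob, rear part (x over 25 mm) with the round meter 125 mm high.
- coil_mouth (a point): Centre of the coil window at the coil's top face, 124 mm above the table; axes as the sorter's. Coil 80 (x) x 74 (y) x 32 mm high, with a vertical slot right through, 26 mm long in x, 10 mm wide in y: 2 mm more each way than the arm's blade. The top 6 mm flares at 45 degrees to 38 x 22 mm as lead-in; below that the walls are straight.
- coil_under (a point): Centre of the same window at the coil's underside, 32 mm below coil_mouth; axes as the sorter's. Below it 80 mm of free height to the top of the sorter's base.
- gain_knob_grip (a point): On the sensitivity knob's vertical axis at the height to grip, 107 mm above the table. Turns with the knob: the grip bar (42 long, 14 thick, 32 mm high, top 7 mm above this point) lies along its x, on a disc of 44 mm diameter. Console top 37 mm below; the console's raised rear part begins 75 mm behind.
- gain_knob (a joint): Angle of the sensitivity knob in rad: 0 = anticlockwise end stop (minimum), growing clockwise seen from above, up to 4.9. It starts 0.6 to 1.4 from the stop, turns with light friction (0.04 N m) and stays where it is left.
- rack: Fixed steel rack, yaw to 0.2 rad. Origin: centre of its base's underside (140 x 260 x 8 mm), z up. Brackets at x 0, y -80, 0, +80 mm: each a pair of bent 6 mm wires, 28 mm apart, coming forward (-x) from a rail and dipping in a V where an arm's pin lies 165 mm high; wire ends rise to 15 mm above the pin's axis: lift an arm 25 mm or more to free it. Rail at x 46 mm, top 191 mm; end posts 194 mm.
- latch_long: Longest latch arm, flat steel, 0.2-0.33 kg, hanging upright in any bracket. Origin: centre of its pin; z up, x its width, y its thickness. 24 mm wide, 8 mm thick; tail (grip it across the 8 mm) to 62 mm above the pin, blade to 130 mm below. Boss 28 mm diameter, 12 mm thick, and pin 8 mm diameter, 48 mm long, do not pass the window. Lowest 24 mm = hook: 12 mm notch in the -x edge over a 12 mm nose.
- latch_nose (a point): Lower end of the longest latch arm, centred in width and thickness, 130 mm below its pin; axes as the arm's.
- latch_short_a: A shorter latch arm of the same shape, blade 88 mm below the pin, on another bracket. Origin: centre of its pin. Leave it hanging.
- latch_short_b: The other shorter latch arm, like latch_short_a. Leave it hanging.
- sleeve: Bronze pivot sleeve, 32 mm diameter, 38 mm high, standing on the wood; origin at the centre of its underside. Leave alone.
- stop: Red rubber door stop, 42 mm diameter, 30 mm high; origin at the centre of its underside. Leave alone.
- bolt_catch: Galvanised bolt catch, plate 36 x 74 mm with a raised keeper, 25 mm high; origin at the centre of its underside. Leave alone.
- carrier: Black plastic contact carrier, 30 x 62 x 26 mm; origin at the centre of its underside. Leave alone.
- driver: Screwdriver 190 mm long lying behind the rack; leave alone.

How it is judged:
On the way, in this order (a step that is already met when the one before it is completed fails the run):
1. the sensitivity knob is at its anticlockwise end stop (within 0.08 rad) (value of joint gain_knob below 0.08 rad), for 0.2 s.
2. the longest arm's nose has entered the coil window from above (z of latch_nose in the frame of coil_mouth below -0.008 m and z of latch_nose in the frame of coil_under above 0 m and x of latch_nose in the frame of coil_mouth between -0.008 and 0.008 m and y of latch_nose in the frame of coil_mouth between -0.006 and 0.006 m).
At the end, for the whole second after the job is handed in: Knob within 0.10 rad of its anticlockwise stop; the long arm held in the fingers (over 1 N), still, within 0.12 rad of upright, its nose 22 to 75 mm below the coil's underside and within 10 mm of the window's axis; every other loose thing within 30 mm of its start (value of joint gain_knob below 0.1 rad and z of latch_nose in the frame of coil_under between -0.075 and -0.022 m and x of latch_nose in the frame of coil_under between -0.01 and 0.01 m and y of latch_nose in the frame of coil_under between -0.01 and 0.01 m and angle between the z axis of latch_long and the z axis of sorter, either way round below 0.12 rad and contact force between the fingers and latch_long above 1 N and linear speed of latch_long below 0.02 m/s and distance of each of latch_short_a, latch_short_b, sleeve, stop, bolt_catch, carrier, driver from where it was at the start of the episode below 0.03 m); the arm keeps its last pose, push and grip.
It fails at once if a short latch arm is moved more than 40 mm (distance of any of latch_short_a, latch_short_b from where it was at the start of the episode above 0.04 m).
It fails at once if another loose thing is moved more than 40 mm (distance of any of sleeve, stop, bolt_catch, carrier, driver from where it was at the start of the episode above 0.04 m).
It also fails if it takes over 59 s, if anything falls off the work surface, if the arm or the gripper's body presses on something with over 40 N, if the wrist force passes 120 N, or if a joint passes its speed limit or range.

## Working session

There is one attempt and no reset: what is moved stays moved. The work goes in short steps, Python scripts to look and compute and a tool call to move; the robot and the scene stay as the last step left them, time stands still between calls to the robot, and variables do not carry over. Pictures are saved under pics/ and viewed, about 8 in all and at most 12, crops included, and the job is handed in when it is done.

Besides the shell and the picture viewer there is one more tool, called after "Request:" as a command line: name --pt "numbers of a row" for each row, then --argument value for the rest. step_arm: Moves the arm, as the interface text tells. Its arguments: {"type":"object","properties":{"series":{"type":"array","items":{"type":"array","items":{"type":"number"}}}},"required":["series"]}

```bash
mkdir -p pics
cat > h.py <<'E'
import numpy as np, cv2
from bench import robot, cams, models
def save(s,n): cv2.imwrite('pics/'+n,s['pixels'][:,:,::-1])
def proj(s,X):
    c=np.array(s['R'])@np.array(X)+np.array(s['t']); f=210/np.tan(np.radians(s['fov_y'])/2)
    return np.round([f*c[0]/c[2]+s['cx'],f*c[1]/c[2]+s['cy']],1)
def ray(s,u,v):
    f=210/np.tan(np.radians(s['fov_y'])/2); R=np.array(s['R'])
    return -R.T@np.array(s['t']), R.T@np.array([(u-s['cx'])/f,(v-s['cy'])/f,1])
def atz(s,u,v,z):
    o,d=ray(s,u,v); return np.round(o+d*(z-o[2])/d[2],4)
E
python3 - <<'E'
from h import *
ims=[]
for n in ('scene','top'):
    s=cams.snapshot(n); ims.append(s['pixels'][:,:,::-1]); save(s,n+'0.png')
    print(n,s['fov_y'],np.round(-np.array(s['R']).T@np.array(s['t']),3))
    for l in ('sorter','coil_mouth','coil_under','gain_knob_grip','rack','latch_long','latch_nose','latch_short_a','sleeve','stop','bolt_catch','carrier','driver'):
        r=models.pinpoint(s,l)
        print(l,[(np.round(q['position'],3).tolist(),round(q['p'],2),proj(s,q['position']).tolist()) for q in r[:3]])
o=robot.get_obs(); print(o['time'],o['tool_pos'],o['ee_rot'],o['width'])
E
```

```text
scene 46.31621765409797 [ 1.191 -0.238  0.823]
sorter [([0.53, -0.258, 0.002], 0.74, [168.5, 265.4])]
coil_mouth [([0.544, -0.174, 0.122], 0.65, [204.6, 222.6])]
coil_under [([0.548, -0.173, 0.089], 0.85, [207.0, 235.4])]
gain_knob_grip [([0.471, -0.337, 0.105], 0.95, [116.4, 219.7])]
rack [([0.445, 0.313, 0.004], 0.45, [397.6, 184.6])]
latch_long [([0.573, 0.298, 0.163], 0.77, [434.3, 170.2])]
latch_nose [([0.575, 0.295, 0.031], 0.65, [419.4, 215.8])]
latch_short_a [([0.582, 0.132, 0.166], 0.95, [361.5, 188.2]), ([0.575, 0.216, 0.166], 0.75, [399.0, 177.6]), ([0.447, 0.311, 0.002], 0.73, [396.9, 185.8])]
sleeve [([0.397, -0.188, 0.0], 0.53, [190.9, 214.4])]
stop [([0.457, 0.157, -0.0], 0.67, [340.1, 202.0])]
bolt_catch [([0.347, -0.328, 0.001], 0.66, [126.1, 211.5]), ([0.445, 0.312, 0.002], 0.57, [397.1, 185.1])]
carrier [([0.35, -0.329, 0.0], 0.68, [126.2, 212.7])]
driver [([0.688, 0.211, 0.002], 0.82, [406.8, 271.3]), ([0.543, -0.176, 0.122], 0.73, [203.5, 222.7])]
top 54.637969173501986 [ 0.46  -0.003  1.181]
sorter [([0.532, -0.262, 0.0], 0.69, [362.3, 220.7])]
coil_mouth [([0.5
[... 367 characters left out ...]
9])]
latch_nose [([0.573, 0.296, 0.039], 0.52, [167.5, 202.6])]
latch_short_a [([0.581, 0.22, 0.164], 0.62, [185.2, 194.8]), ([0.575, 0.134, 0.166], 0.58, [219.4, 197.5])]
sleeve [([0.533, -0.261, 0.001], 0.68, [361.9, 220.4]), ([0.396, -0.196, 0.001], 0.62, [339.8, 267.2])]
stop [([0.455, 0.159, -0.005], 0.55, [217.3, 245.4])]
bolt_catch [([0.445, 0.312, -0.0], 0.9, [163.9, 248.2])]
carrier [([0.35, -0.332, 0.0], 0.48, [386.6, 284.0])]
driver [([0.685, 0.206, 0.0], 0.89, [203.1, 166.4]), ([0.455, 0.159, -0.001], 0.68, [217.2, 245.4]), ([0.574, 0.133, 0.163], 0.24, [219.7, 198.0])]
1.4 [ 0.17447125 -0.52161864  0.20550591] [ 3.14145847e+00 -6.52102451e-06  3.22784165e-01] 0.09398459661417506
```

Run:
```python
import cv2,numpy as np
a=cv2.imread('pics/scene0.png');b=cv2.imread('pics/top0.png')
f=lambda i,y,x:cv2.resize(i[y:y+150,x:x+200],(400,300),interpolation=cv2.INTER_CUBIC)
cv2.imwrite('pics/c0.png',np.vstack([np.hstack([f(a,140,60),f(a,120,310)]),np.hstack([f(b,150,280),f(b,130,110)])]))
```

```text
(no output)
```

View pics/c0.png

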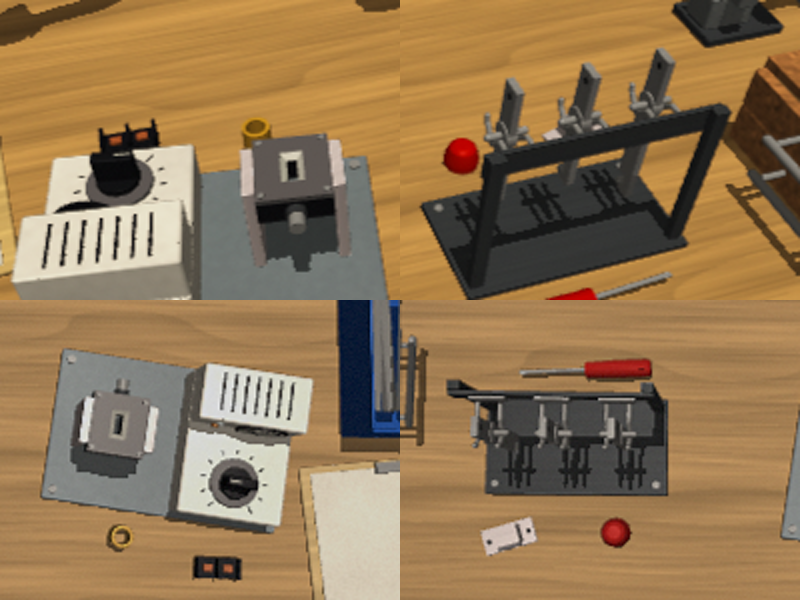

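Request:
step_arm --pt "1 50 -10 -30 -9" --pt "1 100 -20 -30 -18" --pt "1 150 -35 -30 -27" --pt "1 200 -45 -30 -36" --pt "1 250 -60 -30 -45" --pt "1 300 -70 -30 -54" --pt "1 325 -77 -30 -62" --pt "1 340 -80 -30 -62" --pt "1 340 -80 -30 -62"

```text
time: 2.52
tool_pos: [0.4718, -0.3377, 0.2353]
ee_rot: [-3.141, 0.0, 1.404]
wrist_force: [-0.7, -0.5, 0.7]
width: 0.0938
```

Run:
```python
from h import *
s=cams.snapshot('wrist'); save(s,'w1.png'); import pickle; pickle.dump(s,open('w1.pkl','wb'))
print(np.round(-np.array(s['R']).T@np.array(s['t']),3),s['fov_y'])
for l in ('gain_knob_grip','coil_mouth','coil_under'): print(l,[(np.round(q['position'],4).tolist(),round(q['p'],2),proj(s,q['position']).tolist()) for q in models.pinpoint(s,l)[:2]])
o=robot.get_obs(); print(o['time'],o['tool_pos'],o['ee_rot'])
t=cams.snapshot('top')
for p in [(301.5,247.5),(415,265),(313,176)]: print(atz(t,*p,.012))
```

```text
[ 0.486 -0.262  0.414] 59.15821053520665
gain_knob_grip [([0.4693, -0.3388, 0.1055], 0.68, [276.4, 200.9])]
coil_mouth []
coil_under []
2.725 [ 0.47065787 -0.33873592  0.2355933 ] [-3.14145193e+00  4.35903126e-04  1.40252164e+00]
[ 0.4518 -0.0837  0.012 ]
[ 0.4053 -0.4111  0.012 ]
[ 0.6596 -0.1157  0.012 ]
```

View pics/w1.png

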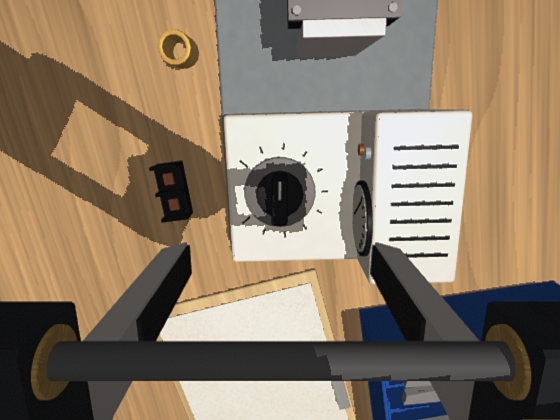

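Request:
step_arm --pt "0.3 0 0 40 0" --pt "0.3 0 0 80 0" --pt "0.3 0 0 115 0" --pt "0.3 0 0 135 0" --pt "0.3 0 0 145 0" --pt "-1 0 0 145 0" --pt "-1 0 0 145 0" --pt "-1 0 0 145 0" --pt "-1 0 0 145 0" --pt "-1 0 0 145 0"

```text
time: 4.03
tool_pos: [0.471, -0.3379, 0.0908]
ee_rot: [-3.14, 0.0, 1.405]
wrist_force: [-9.6, 2.1, 6.2]
width: 0.0148
```

Request:
step_arm --pt "-1 0 0 0 -7" --pt "-1 0 0 0 -14" --pt "-1 0 0 0 -21" --pt "-1 0 0 0 -28" --pt "-1 0 0 0 -33"

```text
time: 4.65
tool_pos: [0.4699, -0.3379, 0.0909]
ee_rot: [-3.139, -0.001, 1.983]
wrist_force: [-4.3, 1.3, 3.6]
width: 0.0134
```

```bash
python3 -c "
from h import *
o=robot.get_obs();print(o['wrist_torque'],o['joint_torque'],o['ee_rot'])"
```

```text
[ 0.06673493  0.73289581 -0.0379126 ] [  1.28350049 -35.9025836  -29.24940705   0.84150821  -1.17137857
   0.47089867] [-3.13853244e+00 -1.48727928e-03  1.98347130e+00]
```

Request:
step_arm --pt "-1 0 0 0 -6" --pt "-1 0 0 0 -12"

```text
time: 4.9
tool_pos: [0.4697, -0.338, 0.0909]
ee_rot: [-3.138, -0.002, 2.193]
wrist_force: [-4.6, 0.5, 3.2]
width: 0.0141
```

```bash
cat > t.py <<'E'
from h import *
o=robot.get_obs();print(o['wrist_torque'][2],o['joint_torque'][5],o['ee_rot'][2],o['wrist_force'],o['width'])
E
python3 t.py
```

```text
-0.004733697469106443 0.6364969164133072 2.193139172591982 [-4.57238236  0.5129959   3.21468059] 0.014119569857176401
```

Request:
step_arm --pt "-1 0 0 0 -5" --pt "-1 0 0 0 -10"

```text
time: 5.15
tool_pos: [0.4696, -0.3381, 0.0909]
ee_rot: [-3.139, -0.003, 2.366]
wrist_force: [-5.2, 0.9, 3.6]
width: 0.0141
```

```bash
python3 t.py
```

```text
-0.7361290070969403 -0.1525495620444417 2.365783083342289 [-5.1763617   0.87963336  3.63651324] 0.014124706165720863
```

Request:
step_arm --pt "-1 0 0 0 -3" --pt "-1 0 0 0 -3" --pt "-1 0 0 0 -3"

```text
time: 5.52
tool_pos: [0.47, -0.3384, 0.0908]
ee_rot: [-3.139, -0.002, 2.414]
wrist_force: [-5.3, -0.6, 3.1]
width: 0.0148
```

```bash
python3 t.py
```

```text
-0.6035730319383186 -0.6097372993826866 2.4144309267213093 [-5.32819595 -0.58852905  3.05956132] 0.014778813600798121
```

Request:
step_arm --pt "0.3 0 0 0 0" --pt "0.3 0 0 0 0" --pt "0.3 0 0 -25 0" --pt "0.5 0 0 -75 0" --pt "0.5 0 0 -130 0" --pt "0.5 15 20 -180 0" --pt "0.5 42 65 -210 0" --pt "0.5 72 112 -210 -6" --pt "0.5 102 160 -210 -12" --pt "0.5 132 207 -210 -18" --pt "0.5 162 255 -210 -24" --pt "0.5 192 302 -210 -30" --pt "0.5 222 349 -210 -36" --pt "0.5 252 396 -210 -42" --pt "0.5 282 443 -210 -42" --pt "0.5 312 490 -210 -42" --pt "0.5 335 525 -210 -42" --pt "0.5 346 543 -210 -42" --pt "0.5 346 543 -210 -42" --pt "0.5 346 543 -210 -42"

```text
time: 8.02
tool_pos: [0.5722, 0.2976, 0.3004]
ee_rot: [-3.141, 0.0, -3.133]
wrist_force: [-0.1, 0.8, 0.2]
width: 0.0706
```

Run:
```python
from h import *
s=cams.snapshot('wrist'); save(s,'w2.png')
for l in ('latch_long','latch_nose','latch_short_a','rack'): print(l,[(np.round(q['position'],4).tolist(),round(q['p'],2),proj(s,q['position']).tolist()) for q in models.pinpoint(s,l)[:3]])
o=robot.get_obs(); print(o['time'],o['tool_pos'],o['ee_rot'])
t=cams.snapshot('top'); save(t,'t2.png')
for l in ('coil_mouth','coil_under','gain_knob_grip'): print(l,[(np.round(q['position'],4).tolist(),round(q['p'],2)) for q in models.pinpoint(t,l)[:3]])
import pickle; pickle.dump((s,t),open('p2.pkl','wb'))
```

```text
latch_long [([0.572, 0.2958, 0.1673], 0.66, [279.0, 196.3])]
latch_nose [([0.576, 0.2967, 0.0306], 0.6, [280.2, 173.3])]
latch_short_a [([0.5773, 0.1355, 0.1643], 0.77, [96.1, 200.0]), ([0.5761, 0.2189, 0.1631], 0.69, [191.5, 199.1])]
rack [([0.578, 0.2179, -0.0015], 0.83, [220.1, 170.1])]
8.275 [0.5723933  0.2971145  0.30092297] [ 3.14147380e+00  6.85478437e-04 -3.13427195e+00]
coil_mouth [([0.5432, -0.173, 0.1241], 0.9)]
coil_under [([0.5442, -0.1755, 0.0899], 0.58)]
gain_knob_grip [([0.4693, -0.3377, 0.1039], 0.75)]
```

View pics/w2.png

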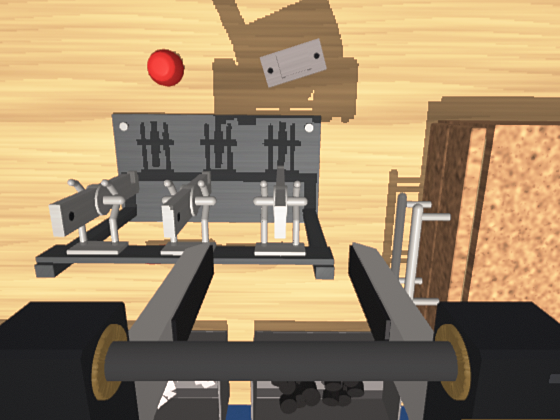

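Request:
step_arm --pt "0.2 0 0 40 -1.5" --pt "0.2 0 0 75 -1.5" --pt "0.2 0 0 100 -1.5" --pt "0.2 -1 0 113 -1.5" --pt "0.2 -1 0 113 -1.5" --pt "-1 -1 0 113 -1.5" --pt "-1 -1 0 113 -1.5" --pt "-1 -1 0 113 -1.5" --pt "-1 -1 0 113 -1.5" --pt "-1 -1 0 113 -1.5" --pt "-1 -1 0 113 -1.5"

```text
time: 9.85
tool_pos: [0.5734, 0.2977, 0.1877]
ee_rot: [-3.141, 0.0, -3.107]
wrist_force: [0.3, -1.7, 2.2]
width: 0.0076
```

Request:
step_arm --pt "-1 0 0 -10 0" --pt "-1 0 0 -25 0" --pt "-1 0 0 -45 0" --pt "-1 0 0 -65 0" --pt "-1 20 0 -75 0" --pt "-1 50 0 -85 0" --pt "-1 80 0 -95 0" --pt "-1 105 0 -110 0" --pt "-1 120 0 -125 0" --pt "-1 125 0 -135 0" --pt "-1 125 0 -135 0"

```text
time: 11.22
tool_pos: [0.449, 0.294, 0.3238]
ee_rot: [3.141, 0.003, -3.107]
wrist_force: [0.2, 0.7, -2.3]
width: 0.0079
```

Request:
step_arm --pt "-1 0 -15 0 0" --pt "-1 0 -45 0 0" --pt "-1 -5 -80 0 1" --pt "-1 -10 -120 0 2" --pt "-1 -17 -160 0 3" --pt "-1 -25 -200 0 4" --pt "-1 -33 -240 0 5" --pt "-1 -41 -280 0 6" --pt "-1 -50 -320 0 7" --pt "-1 -58 -360 0 8" --pt "-1 -66 -400 0 9" --pt "-1 -73 -435 0 10" --pt "-1 -78 -460 0 10.3" --pt "-1 -80 -471 0 10.3" --pt "-1 -80 -471 0 10.3" --pt "-1 -80 -471 0 10.3"

```text
time: 13.22
tool_pos: [0.5445, -0.1735, 0.3225]
ee_rot: [3.141, -0.0, 2.998]
wrist_force: [-0.4, 0.4, -1.9]
width: 0.0077
```

Run:
```python
from h import *
P=[]
for n in ('wrist','scene','top'):
    s=cams.snapshot(n); save(s,n+'3.png'); P.append(s)
    for l in ('latch_long','latch_nose','coil_mouth','coil_under'): print(n,l,[(np.round(q['position'],4).tolist(),round(q['p'],2),proj(s,q['position']).tolist()) for q in models.pinpoint(s,l)[:2]])
o=robot.get_obs(); print(o['time'],o['tool_pos'],o['ee_rot'])
import pickle; pickle.dump(P,open('p3.pkl','wb'))
a=cv2.imread('pics/wrist3.png');b=cv2.imread('pics/scene3.png')
f=lambda i,y,x,w,h:cv2.resize(i[y:y+h,x:x+w],(400,600),interpolation=cv2.INTER_CUBIC)
cv2.imwrite('pics/c3.png',np.hstack([f(a,60,180,200,300),f(b,150,160,100,150)]))
```

```text
wrist latch_long [([0.5446, -0.1755, 0.3046], 0.96, [277.2, 245.3])]
wrist latch_nose [([0.5482, -0.1712, 0.1646], 0.97, [283.6, 193.9])]
wrist coil_mouth [([0.5449, -0.1724, 0.1235], 0.86, [281.7, 181.9])]
wrist coil_under []
scene latch_long [([0.544, -0.1746, 0.2976], 0.67, [194.5, 151.9])]
scene latch_nose [([0.5454, -0.1775, 0.1657], 0.83, [200.7, 207.8]), ([0.4434, 0.3129, 0.0041], 0.73, [397.1, 184.1])]
scene coil_mouth [([0.5437, -0.1738, 0.1242], 0.7, [204.5, 221.8])]
scene coil_under [([0.5475, -0.1738, 0.0871], 0.71, [206.6, 235.8])]
top latch_long []
top latch_nose [([0.5336, -0.2624, -0.0015], 0.64, [362.3, 220.1])]
top coil_mouth [([0.5436, -0.1757, 0.123], 0.63, [339.7, 213.1]), ([0.5773, 0.2188, 0.0017], 0.5, [197.5, 202.9])]
top coil_under [([0.5463, -0.1756, 0.0917], 0.7, [337.8, 212.9])]
13.975 [ 0.54467797 -0.17422551  0.32243137] [-3.14155454e+00 -4.28617422e-05  2.99662221e+00]
```

View pics/c3.png

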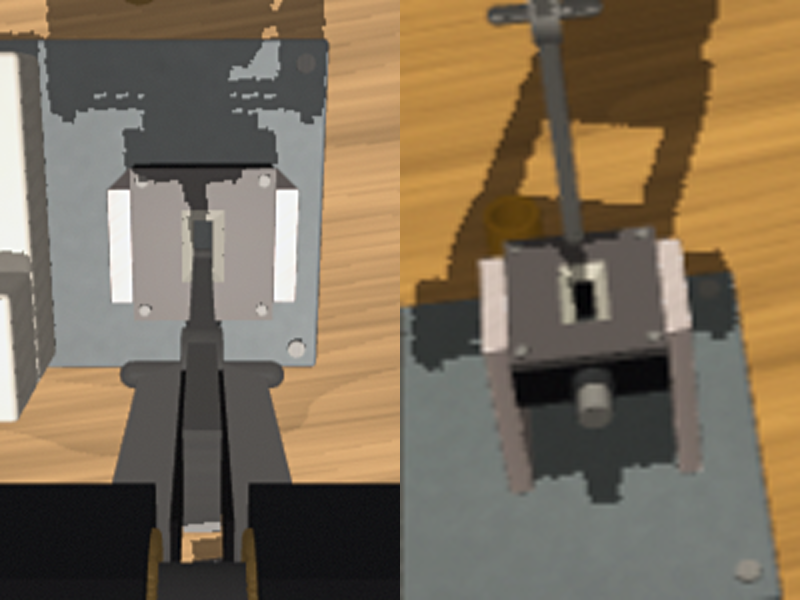

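Request:
step_arm --pt "-1 0 0 10 0" --pt "-1 0 0 22 0" --pt "-1 0 0 30 0" --pt "-1 0 0 30 0"

```text
time: 14.48
tool_pos: [0.5442, -0.174, 0.2909]
ee_rot: [3.141, -0.003, 2.997]
wrist_force: [-0.1, -0.0, -2.6]
width: 0.0078
```

Run:
```python
from h import *
P=[]
for n in ('wrist','scene'):
    s=cams.snapshot(n); save(s,n+'4.png'); P.append(s)
    for l in ('latch_long','latch_nose','coil_mouth'): print(n,l,[(np.round(q['position'],4).tolist(),round(q['p'],2),proj(s,q['position']).tolist()) for q in models.pinpoint(s,l)[:1]])
o=robot.get_obs(); print(o['time'],o['tool_pos'],o['ee_rot'],o['wrist_force'])
import pickle; pickle.dump(P,open('p4.pkl','wb'))
T=np.array(o['tool_pos']); yw=2.997; X=np.array([np.cos(yw),np.sin(yw),0]);Y=np.array([np.sin(yw),-np.cos(yw),0])
for s in P:  # predicted nose end corners
  for a in (-.012,.012):
    for b in (-.004,.004): print(s['shot'],a,b,proj(s,T+X*a+Y*b+[0,0,-.152]))
a=cv2.imread('pics/wrist4.png');b=cv2.imread('pics/scene4.png')
f=lambda i,y,x,w,h:cv2.resize(i[y:y+h,x:x+w],(400,600),interpolation=cv2.INTER_CUBIC)
cv2.imwrite('pics/c4.png',np.hstack([f(a,100,230,100,150),f(b,180,175,50,75)]))
```

```text
wrist latch_long [([0.5429, -0.1757, 0.2704], 0.85, [277.4, 241.4])]
wrist latch_nose [([0.5439, -0.1779, 0.1348], 0.57, [276.4, 191.5])]
wrist coil_mouth []
scene latch_long [([0.5469, -0.1727, 0.2674], 0.64, [197.8, 166.4])]
scene latch_nose [([0.5459, -0.1783, 0.1372], 0.83, [201.8, 218.5])]
scene coil_mouth []
14.875 [ 0.54480385 -0.17427184  0.29289114] [-3.14132639e+00  7.57699632e-04  2.99666049e+00] [ 0.78815043 -0.39372177 -2.15414808]
10 -0.012 -0.004 [276.1 206.1]
10 -0.012 0.004 [284.8 206.1]
10 0.012 -0.004 [275.9 180.4]
10 0.012 0.004 [284.8 180.4]
11 -0.012 -0.004 [201.8 221.1]
11 -0.012 0.004 [206.  220.7]
11 0.012 -0.004 [201.1 212. ]
11 0.012 0.004 [205.3 211.5]
```

View pics/c4.png

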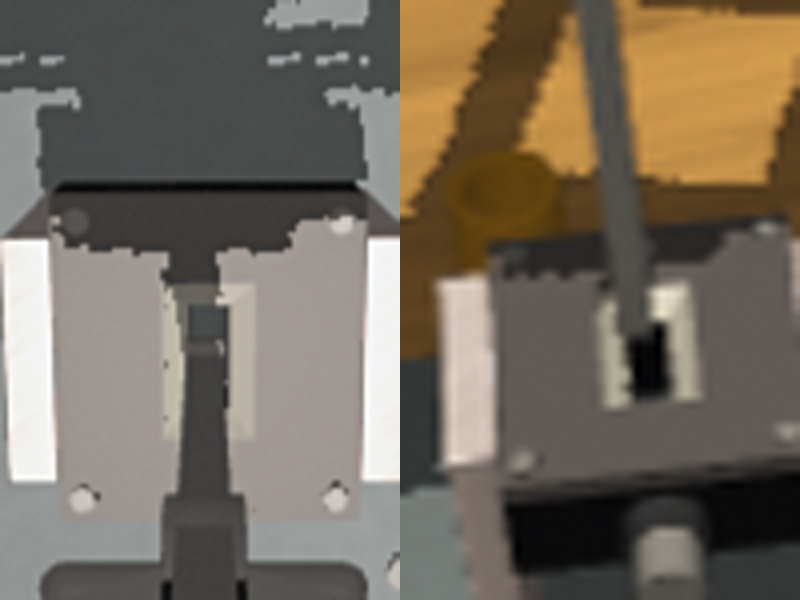

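Run:
```python
from h import *
import pickle
w,s=pickle.load(open('p4.pkl','rb'))
o=robot.get_obs();T=np.array(o['tool_pos']); yw=2.997; X=np.array([np.cos(yw),np.sin(yw),0]);Y=np.array([np.sin(yw),-np.cos(yw),0])
loc=lambda p:np.round([(p-T)@X*1e3,(p-T)@Y*1e3],1)
W=lambda x,y:(230+x/4,100+y/4)
S=lambda x,y:(175+(x-400)/8,180+y/8)
print('flare edges, tool frame mm @.124')
for n,p in dict(left=(163,361),right=(257,361),near=(210,283),far=(210,440)).items(): print(n,loc(atz(w,*W(*p),.124)))
for n,p in dict(tl=(50,190),tr=(365,190),bl=(62,518),br=(362,518)).items(): print('coil',n,loc(atz(w,*W(*p),.124)),atz(w,*W(*p),.124))
print('nose: near top edge @ end+12, end+12 left/right')
zn=T[2]-.152
for z in (zn-.004,zn,zn+.004): print(z,[loc(atz(w,*W(*p),z+.012)) for p in ((207,303),(186,320),(228,320))])
print('scene flare @.124')
for n,p in dict(near=(640,285),far=(655,405),l=(603,345),r=(697,345)).items(): print(n,loc(atz(s,*S(*p),.124)))
print('scene nose bottom far edge'); 
for z in (zn-.004,zn,zn+.004): print([loc(atz(s,*S(*p),z)) for p in ((640,333),(624,333),(657,328))])
```

```text
flare edges, tool frame mm @.124
left [-0.8 -9.2]
right [-0.9 13.2]
near [18.  2.]
far [-20.4   2. ]
coil tl [ 39.8 -35. ] [ 0.5004 -0.2032  0.124 ]
coil tr [39.7 37.9] [ 0.511 -0.131  0.124]
coil bl [-40.3 -34.4] [ 0.5797 -0.2141  0.124 ]
coil br [-40.3  39.4] [ 0.5904 -0.1411  0.124 ]
nose: near top edge @ end+12, end+12 left/right
0.13689114301263636 [array([17.7,  1.2]), array([14. , -3.4]), array([13.9,  5.8])]
0.14089114301263636 [array([18.4,  1.2]), array([14.7, -3.4]), array([14.7,  5.7])]
0.14489114301263636 [array([19.2,  1.2]), array([15.5, -3.3]), array([15.5,  5.7])]
scene flare @.124
near [17.5  2.1]
far [-22.    3.5]
l [-1.  -7.8]
r [-4.2 14.5]
scene nose bottom far edge
[array([-10.4,   1.8]), array([-9.9, -1.9]), array([-9.4,  5.8])]
[array([-14.2,   1.9]), array([-13.6,  -1.8]), array([-13.1,   5.9])]
[array([-17.9,   2.1]), array([-17.3,  -1.6]), array([-16.9,   6.1])]
```

Run:
```python
from h import *
import pickle
w,s=pickle.load(open('p4.pkl','rb'))
T=np.array(robot.get_obs()['tool_pos']); yw=2.997; X=np.array([np.cos(yw),np.sin(yw),0]);Y=np.array([np.sin(yw),-np.cos(yw),0])
pt=lambda a,b,c:T+X*a+Y*b+[0,0,c-.1527]
out=[]
for s_,x0,y0,k in ((w,262,162,10),(s,190,195,10)):
    g=cv2.resize(s_['pixels'][y0:y0+60,x0:x0+40,::-1],None,fx=k,fy=k,interpolation=cv2.INTER_CUBIC)
    g=cv2.convertScaleAbs(g,alpha=1.5,beta=20)
    for poly,col in (([(12,0),(-12,0),(-12,40),(12,40),(12,24),(0,24),(0,12),(12,12)],(0,0,255)),):
        for b in (-4,4):
            q=np.array([(np.array(proj(s_,pt(a*1e-3,(b+1.5)*1e-3,c*1e-3)))-[x0-.5,y0-.5])*k for a,c in poly]).astype(int)
            cv2.polylines(g,[q],True,col if b<0 else (0,255,0),1)
    out.append(g)
cv2.imwrite('pics/c5.png',np.hstack(out))
```

```text
(no output)
```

View pics/c5.png

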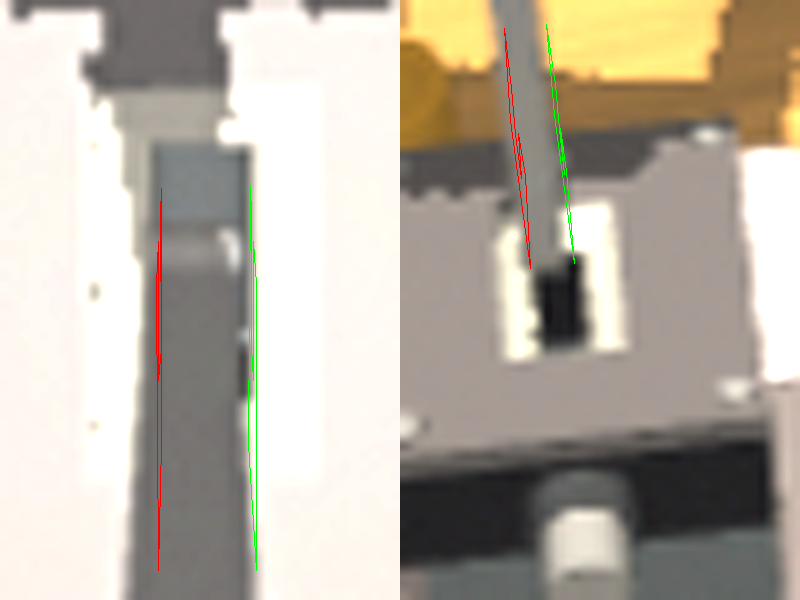

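Request:
step_arm --pt "-1 2 1 0 0" --pt "-1 2 1 5 0" --pt "-1 2 1 10 0" --pt "-1 2 1 14 0" --pt "-1 2 1 18 0" --pt "-1 2 1 18 0"

```text
time: 15.62
tool_pos: [0.5427, -0.1728, 0.2739]
ee_rot: [3.141, -0.001, 2.997]
wrist_force: [0.5, -0.2, -3.3]
width: 0.0079
```

```bash
cat > v.py <<'E'
from h import *
import sys
w=cams.snapshot('wrist'); s=cams.snapshot('scene'); out=[]
for s_,x0,y0,k in ((w,262,162,10),(s,190,195,10)):
    g=cv2.resize(s_['pixels'][y0:y0+60,x0:x0+40,::-1],None,fx=k,fy=k,interpolation=cv2.INTER_CUBIC)
    out.append(cv2.convertScaleAbs(g,alpha=1.3,beta=20))
cv2.imwrite('pics/'+sys.argv[1],np.hstack(out))
o=robot.get_obs(); print(o['time'],o['tool_pos'],o['wrist_force'],o['wrist_torque'])
E
python3 v.py c6.png
```

```text
15.725 [ 0.54285846 -0.17296701  0.27452497] [-0.40838512  0.55422057 -2.89946938] [ 0.13075831 -0.13082643 -0.01478854]
```

View pics/c6.png

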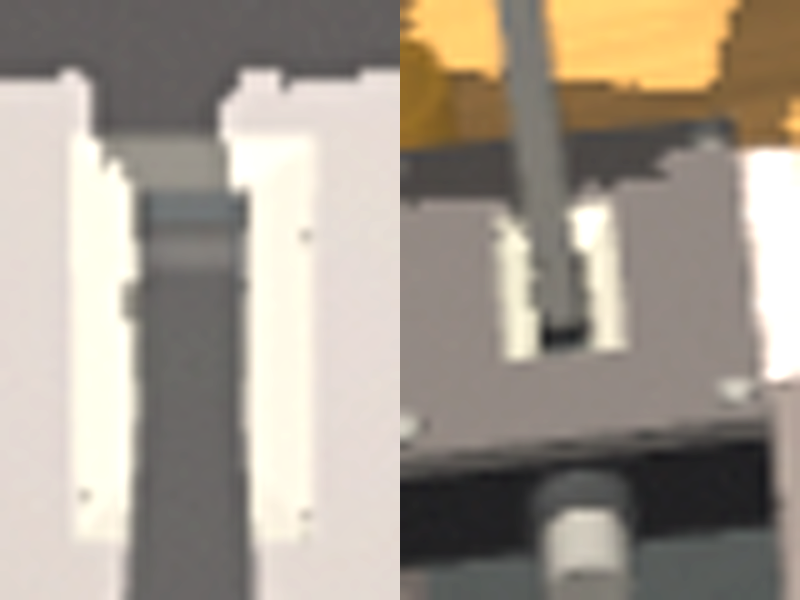

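Request:
step_arm --pt "-1 0 0 3 0" --pt "-1 0 0 6 0" --pt "-1 0 0 9 0" --pt "-1 0 0 12 0" --pt "-1 0 0 12 0"

```text
time: 16.35
tool_pos: [0.5427, -0.1728, 0.262]
ee_rot: [3.141, -0.001, 2.997]
wrist_force: [0.1, 0.3, -2.7]
width: 0.0078
```

Request:
step_arm --pt "-1 0 0 4 0" --pt "-1 0 0 8 0" --pt "-1 0 0 12 0" --pt "-1 0 0 16 0" --pt "-1 0 0 20 0" --pt "-1 0 0 24 0" --pt "-1 0 0 28 0"

```text
time: 17.23
tool_pos: [0.5428, -0.1729, 0.2342]
ee_rot: [-3.142, -0.0, 2.997]
wrist_force: [0.6, 0.5, -2.6]
width: 0.0081
```

Request:
step_arm --pt "-1 0 0 4 0" --pt "-1 0 0 8 0" --pt "-1 0 0 12 0" --pt "-1 0 0 16 0" --pt "-1 0 0 20 0" --pt "-1 0 0 24 0" --pt "-1 0 0 28 0" --pt "-1 0 0 32 0" --pt "-1 0 0 34 0" --pt "-1 0 0 34 0" --pt "-1 0 0 34 0"

```text
time: 18.6
tool_pos: [0.5429, -0.173, 0.2007]
ee_rot: [-3.141, 0.0, 2.997]
wrist_force: [0.2, 0.3, -2.2]
width: 0.0079
```

Run:
```python
from h import *
for n in ('scene','top','wrist'):
    s=cams.snapshot(n); save(s,n+'7.png')
    L=('latch_long','latch_nose') if n!='top' else ('sleeve','stop','bolt_catch','carrier','driver','latch_short_a')
    for l in L: print(n,l,[(np.round(q['position'],4).tolist(),round(q['p'],2)) for q in models.pinpoint(s,l)[:2]])
o=robot.get_obs(); print(o['time'],o['tool_pos'],o['wrist_force'],o['wrist_torque'],o['width'])
a=cv2.imread('pics/scene7.png')[130:280,60:260];b=cv2.imread('pics/top7.png')[130:280,110:410]
c=cv2.imread('pics/wrist7.png')[60:360,150:410]
cv2.imwrite('pics/c7.png',np.hstack([np.vstack([cv2.resize(a,(400,300)),cv2.resize(b,(400,200))]),cv2.resize(c,(400,500))]))
```

```text
scene latch_long [([0.5435, -0.1719, 0.1732], 0.88)]
scene latch_nose [([0.5458, -0.1728, 0.1771], 0.65)]
top sleeve [([0.3945, -0.193, -0.0032], 0.6)]
top stop [([0.5322, -0.2625, -0.0011], 0.73), ([0.5812, 0.2199, 0.1642], 0.7)]
top bolt_catch [([0.4432, 0.3099, 0.0007], 0.68), ([0.453, 0.1564, -0.0009], 0.68)]
top carrier [([0.3511, -0.3303, 0.004], 0.65)]
top driver [([0.6845, 0.2054, -0.003], 0.66)]
top latch_short_a [([0.5806, 0.2216, 0.1622], 0.7), ([0.5724, 0.1348, 0.1662], 0.69)]
wrist latch_long [([0.5451, -0.1744, 0.1825], 0.91)]
wrist latch_nose []
19.25 [ 0.54285084 -0.17294912  0.2005083 ] [ 0.67521684  0.58008263 -2.28402747] [ 0.02052924 -0.12749577 -0.07483625] 0.007958156272834636
```

View pics/c7.png

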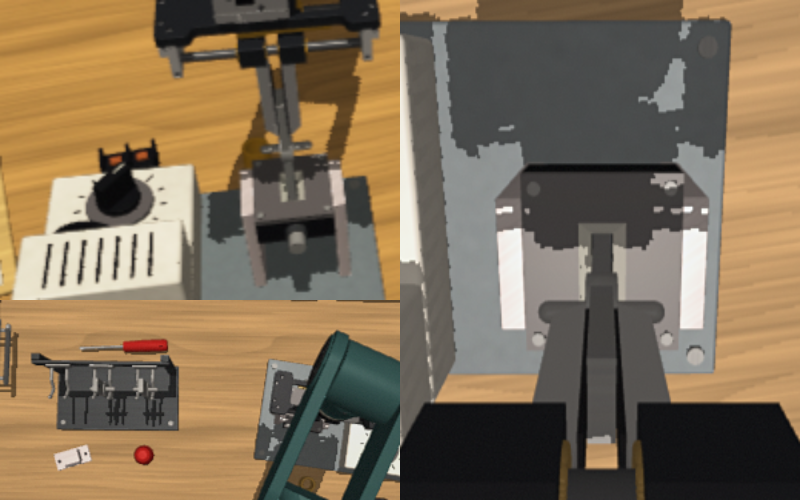

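```bash
python3 -c "
from bench import robot
print(robot.close_job())"
```

```text
the job is handed in; nothing more can be done
None
```

I turned the sensitivity knob to its anticlockwise stop, then lowered the long latch arm through the coil window. I handed the job in at about 19.3 s with the gripper still holding the arm; no verdict is reported.

- **Knob:** I turned it anticlockwise by about 0.96 rad. The torque then jumped to about 0.7 N m and stayed high when I pushed 3° further, so it was at the stop. In the last picture the bar still lies in the turned position.
- **Long arm:** It went through the window with no contact force; the wrist force showed only the arm's weight, about 2–3 N. The fingers ended 8.0 mm apart with the tool pointing straight down.
- **Final depth:** From the gripper height, the nose should be about 44 mm below the coil's underside and about 36 mm above the base. That puts the boss about 40 mm above the coil. The networks placed the pin at 0.173 m and 0.182 m high, against an expected 0.178 m.
- **Other things:** The two short arms, sleeve, stop, bolt catch, carrier and driver were all found within a few millimetres of where they started.

**Not confirmed:**
- I could not see the nose below the coil, so its depth comes from the gripper height. The scene camera's nose reading at the end, 0.177 m high, was plainly the pin area and I ignored it.
- The top camera's best match for the stop was actually the sorter. The stop itself was reported under the bolt catch label, at its starting place.
- Close-ups before insertion suggested the arm leaned about 0.02 rad in the grip, well inside the 0.12 rad limit.

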